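# Free the repaired board from the toggle-clamp fixture

## Robot

A 6-joint arm with a two-finger parallel gripper is mounted at the origin on the work surface. World frame = base frame: x ahead of the robot, y to its left, z up, the work surface at z = 0. Lengths are in mm, angles in rad, forces in N, time in s.
With the tool pointing down it reaches from about 350 to 975 mm from the base axis. Payload 7.1 kg.
Tool frame: the origin (TCP) lies at the very end of the fingers, on their centre line; the grasp point (between the pads) lies 19 mm behind it; x points along the fingers, z is the direction in which the jaws open and shut, and the axes are right-handed (so a half turn about x gives the same grasp; the last joint's range is limited). The gripper opens to 88 mm and grips with 3 to 60 N. Pads are 20 mm wide; open, the fingers measure 115 mm over their backs; the gripper's body (75 mm by 178 mm) begins 61 mm behind the grasp point.
Start: joints at [-1.278, 0.423, 1.63, -0, 1.089, -0.019], TCP at [191.75, -594.842, 222.675] pointing down, gripper open.
Joint ranges: [-3, 3], [-0.9, 2.11], [0.09, 2.58], [-1.31, 4.45], [0.11, 2.69], [-2.54, 2.54]. Speed limits (rad/s): [2.39, 2.39, 3.01, 3.14, 3.14, 3.14].

## Interface

Orientations are given as a rotation vector (axis times angle).
In Python, from workcell import * gives the robot as it stands.
- The arm moves only by the shell command python3 -m crank 'ROWS'. ROWS is JSON, a list of rows, each a list of 3 entries, a list of its own where there are three numbers: the shift along the tool's x, y, z in cm, then the turn, a rotation vector about the tool's x, y, z in degrees, then the finger opening in cm, from 0 to 8.78. In form: [[[dx, dy, dz], [rx, ry, rz], claw], ...]. A call has 1 to 5 rows; each row shifts and turns the commanded pose from where the row before left it, along the tool's axes as they then stand; what a row does not reach is not made up. A row lasts 1/8 s, in which the tool goes at most 62.5 mm and 10.7 degrees, less where a joint would pass 70% of its speed; a pose out of reach is approached as far as the arm can. A call with a gripper value outside its range is refused whole. The fingers move at their own pace and stop on an object; the grip force is fixed at half the most. Time passes only in rows, so rows that do not move let the fingers close. It gives the time, the measured TCP pose, the force and the opening at its end, in the units of the state.
- get_obs(): the state, without advancing time (a new reading comes with each control period).
- get_image(name): name is "side" or "top" or "wrist"; returns a dict with "pixels" (384x512x3 uint8, red, green, blue), "mtx" (3x3 intrinsics, pixels), "view" (4x4, takes a point from world to camera coordinates). Camera axes: x right, y down, z forward; pixel columns grow to the right and rows downward; lengths in mm; the calibration is good to about 2 mm. A picture is of the moment at which its call begins. There is no depth.
- close_job(): hands the job in, once; it reports no verdict.
The state is a dict: "t": time; "qpos": joint angles; "qvel": joint speeds; "joint_torque": joint torques, N m; "ee_pos": TCP position; "orientation": TCP orientation; "ft_force": force on the tool from outside, world axes, zero at the start; "moment": the same for the moment, N m; "width": finger opening in mm.
Only numpy, scipy, OpenCV 4.12 (cv2) and the standard library are available. Lean on these libraries where they do the work, as an engineer would, in place of code of your own. Each camera call takes 0.05 s, during which the arm holds its last target.

## Task

Flip the red-handled toggle clamp over past centre so that it stays open, then lift the freed green circuit board out of its fixture and lay it flat, heat sink up, inside the orange tray. Set the board down, do not drop it in.

Things in the scene. Friction and masses are not known exactly. Their poses are not given: they have to be found in the camera images.
- clamp (a joint): Toggle clamp angle about a level pivot 45 mm up: 0 closed, foot on the board; 1.9 open stop. Its heavy handle tips it about centre (0.66): let go below, it falls shut; above, it swings open alone and stays. 2 N on the grip moves it. One rigid piece: handle, and a bar 66 mm long, 14 wide, from the pivot: closed, level over the board's end; it swings up 60 degrees behind the handle, in its plane.
- clamp_grip (a point): On the axis of the red round handle (16 mm thick), 85 mm from the pivot; red from 40 to 110 mm. Axes turn with the clamp; closed: z up, +x level from board to pivot, y along the pivot. From here the pivot is at (42.5, 0, -73.6) mm in these axes. Closed, the handle leans 60 degrees above level, over the board, top 145 mm up; it opens up through vertical to +x. The fixture is fixed.
- board: Green circuit board 100 x 50 x 4 mm (x, y, z), 100-210 g; mid-board a solid dark finned heat sink, 40 along x, 30 along y, top 36 mm above the underside: grip it across y. Else up to 7 mm. Origin: centre of underside, z up. Starts 12 mm above the table, 95 mm from the pivot, x along the closed clamp bar, between low stops (7 mm high, 1.5 mm play); lifts straight up. Not the red board.
- orange_tray: Fixed shallow orange tray, 170 x 130 mm outside (x, y), walls 4 mm thick and 10 mm high, floor 4 mm thick (upper face 4 mm above the table). Origin: centre of the underside, on the table. A blue tray of the same shape, holding a similar module with a red board, is not the one.
Mind the look-alikes: they are no part of the job. Of the things that look like the part that bears clamp, take the one that is nearest to the robot's base at the start.

How it is judged (in metres and radians):
On the way, in this order (a step that is already met when the one before it is completed fails the run):
1. the clamp stands open (joint above 1.5) with the board still in its nest (moved less than 15 mm) (value of joint clamp above 1.5 rad and distance of board from where it was at the start of the episode below 0.015 m), for 0.2 s.
2. the board is lifted out of its nest (underside more than 30 mm above the table) (height (world z) of board above 0.03 m), for 0.1 s.
At the end, for the whole second after the job is handed in: The clamp is still open (joint above 1.5); the green board lies flat (within 0.12 rad, heat sink up) and at rest on the floor of the orange tray, wholly inside its walls: its origin less than 8 mm above the table and within 75 mm of the tray's centre (value of joint clamp above 1.5 rad and horizontal distance between board and orange_tray below 0.075 m and height (world z) of board between 0.001 and 0.008 m and angle between board's own z axis and vertical below 0.12 rad and linear speed of board below 0.02 m/s); the robot touches nothing.
It fails at once if the board is dropped or thrown (faster than 0.7 m/s while no finger touches it, a fall of about 25 mm) (linear speed of board above 0.7 m/s and contact force between the fingers and board below 0.05 N).
It also fails if it takes over 50 s, if anything falls off the work surface, if the arm or the gripper's body presses on something with over 40 N, if the wrist force passes 120 N, or if a joint passes its speed limit or range.

## Working session

There is one attempt and no reset: what is moved stays moved. The work goes in short steps, Python scripts to look and compute and a shell command to move; the robot and the scene stay as the last step left them, time stands still between calls to the robot, and variables do not carry over. Pictures are saved under pics/ and viewed, and the job is handed in when it is done.

```bash
mkdir -p pics; ls; python3 - <<'E'
from workcell import *
import cv2
o=get_obs(); print({k:(v if not hasattr(v,'round') else v) for k,v in o.items()})
for n in ['top','side','wrist']:
    d=get_image(n); cv2.imwrite(f'pics/{n}0.png',d['pixels'][:,:,::-1]); print(n,d['mtx'].tolist() if hasattr(d['mtx'],'tolist') else d['mtx'],d['view'])
E
```

```text
pics
{'t': 0.0, 'qpos': array([-1.27799214e+00,  4.23792325e-01,  1.63068199e+00, -6.95999372e-07,
        1.08864727e+00, -1.89871906e-02]), 'qvel': array([ 0.00028346, -0.00119263, -0.00093093,  0.00080393, -0.00165308,
        0.00141173]), 'joint_torque': array([-2.74030499e-03, -5.44636381e+01, -2.73669434e+01,  6.42795372e-02,
        2.28550297e-02, -8.41209248e-05]), 'ee_pos': array([ 191.59638694, -594.31462079,  221.93515638]), 'orientation': array([ 0.97745774,  1.34197144, -0.97592659]), 'ft_force': array([0.76286053, 1.84768597, 0.36403439]), 'moment': array([-0.00310382,  0.02732602, -0.01251198]), 'width': 87.95294232341324}
top [[472.85051256207674, 0.0, 256.4209611225706], [0.0, 472.85051256207674, 191.31907399358835], [0.0, 0.0, 1.0]] [[-2.44774205e-02 -9.99521317e-01 -1.89206937e-02 -4.96649478e+01]
 [-9.90112361e-01  2.68532953e-02 -1.37682291e-01  6.08477892e+02]
 [ 1.38124468e-01  1.53635054e-02 -9.90295710e-01  1.10443192e+03]
 [ 0.00000000e+00  0.00000000e+00  0.00000000e+00  1.00000000e+00]]
side [[349.16753045733464, 0.0, 252.06830763672636], [0.0, 349.16753045733464, 194.38632883486832], [0.0, 0.0, 1.0]] [[-8.57006159e-01 -5.15234279e-01 -8.60704660e-03  4.79644740e+02]
 [-2.79649914e-01  4.79050402e-01 -8.32049661e-01  3.00343867e+02]
 [ 4.32823717e-01 -7.10664724e-01 -5.54634367e-01  6.88837150e+02]
 [ 0.00000000e+00  0.00000000e+00  0.00000000e+00  1.00000000e+00]]
wrist [[278.79397453384723, 0.0, 256.16695618998097], [0.0, 278.79397453384723, 189.05785494930296], [0.0, 0.0, 1.0]] [[ 3.07198896e-01 -9.51643851e-01 -1.67902726e-03 -6.23943743e+02]
 [-9.23973023e-01 -2.98687963e-01  2.38870996e-01 -2.92741890e+01]
 [-2.27821620e-01 -7.18295305e-02 -9.71049859e-01  3.88243918e+02]
 [ 0.00000000e+00  0.00000000e+00  0.00000000e+00  1.00000000e+00]]
```

View pics/top0.png

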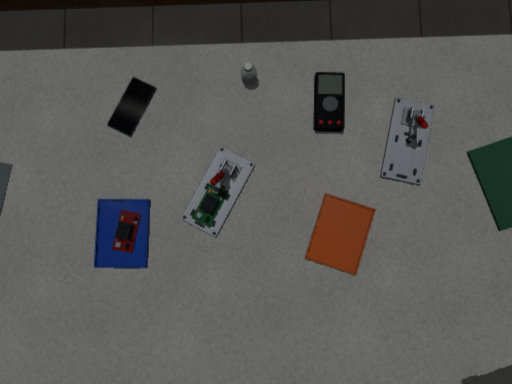

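View pics/side0.png

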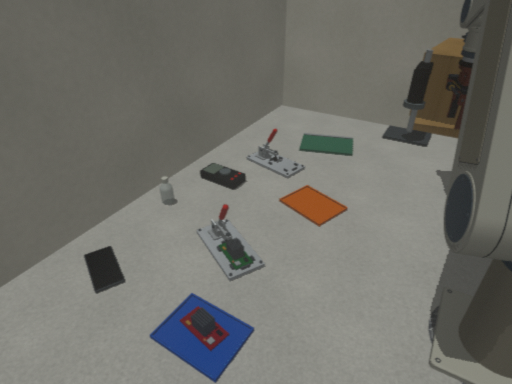

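View pics/wrist0.png

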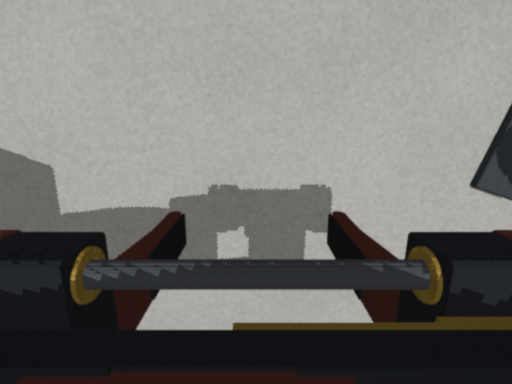

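The top picture shows the fixture with the green board at about (218,192), the orange tray at (340,234), the blue tray with the red board at (123,233), and an empty look-alike fixture at (408,140). I'll zoom in on these.

```bash
cat > h.py <<'E'
import numpy as np, cv2
from workcell import *
def pix2w(d,u,v,z):
    K=np.array(d['mtx']);V=np.array(d['view']);R=V[:3,:3];t=V[:3,3]
    r=R.T@np.linalg.inv(K)@np.array([u,v,1.]);c=-R.T@t
    return c+r*(z-c[2])/r[2]
def w2pix(d,p):
    K=np.array(d['mtx']);V=np.array(d['view'])
    q=K@(V[:3,:3]@np.asarray(p,float)+V[:3,3]); return q[:2]/q[2]
def snap(n,f,box=None,s=1,marks=[]):
    d=get_image(n); im=d['pixels'][:,:,::-1].copy()
    x0,y0,x1,y1=box or (0,0,512,384)
    im=cv2.resize(im[y0:y1,x0:x1],None,fx=s,fy=s,interpolation=cv2.INTER_CUBIC)
    for p in marks:
        u,v=w2pix(d,p); cv2.circle(im,(int((u-x0+.5)*s),int((v-y0+.5)*s)),3,(255,0,255),1)
    cv2.imwrite('pics/'+f,im); return d
E
python3 - <<'E'
from h import *
snap('top','a.png',(175,140,265,245),5.7)
snap('side','b.png',(190,195,270,280),7)
d=get_image('top');hsv=cv2.cvtColor(d['pixels'],cv2.COLOR_RGB2HSV)
m=cv2.inRange(hsv,(5,150,80),(18,255,255));
c=max(cv2.findContours(m,0,2)[0],key=cv2.contourArea);r=cv2.minAreaRect(c);print(r)
for z in(5,10):
  P=[pix2w(d,*p,z) for p in cv2.boxPoints(r)];print(np.round(P,1),np.mean(P,0),np.linalg.norm(P[0]-P[1]),np.linalg.norm(P[1]-P[2]))
E
```

```text
((340.2059020996094, 233.71160888671875), (53.633384704589844, 68.21601867675781), 17.878698348999023)
[[ 444.2 -177.8    5. ]
 [ 603.2 -236.     5. ]
 [ 558.7 -360.3    5. ]
 [ 401.6 -300.2    5. ]] [ 501.90997976 -268.56261473    5.        ] 169.28357612661938 131.95675090597177
[[ 444.3 -177.4   10. ]
 [ 602.5 -235.4   10. ]
 [ 558.2 -359.1   10. ]
 [ 401.8 -299.2   10. ]] [ 501.68287384 -267.77044333   10.        ] 168.5610998613797 131.39357978949914
```

View pics/a.png

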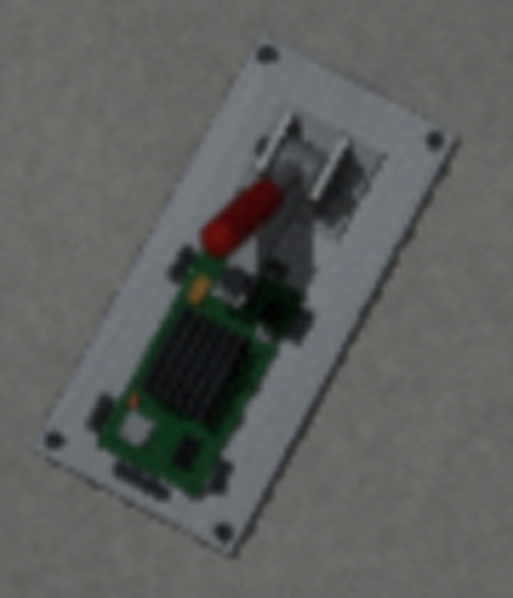

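View pics/b.png

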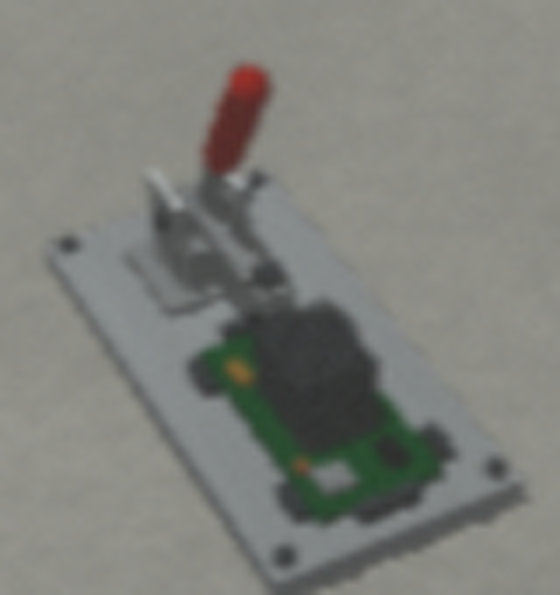

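```bash
cat > fit.py <<'E'
from h import *
from scipy.optimize import least_squares
t=get_image('top');s=get_image('side')
A=lambda x,y:(x/5.7+175-.5,y/5.7+140-.5); B=lambda x,y:(x/7+190-.5,y/7+195-.5)
S=[pix2w(t,*A(*p),10) for p in[(55,440),(267,54),(223,532),(435,140)]]
print(np.round(S,1)); S2=[pix2w(s,*B(*p),10) for p in[(498,467),(258,180),(285,556),(68,245)]];print(np.round(S2,1))
for Q in(S,S2):
  print([np.degrees(np.arctan2(*(Q[b]-Q[a])[1::-1])) for a,b in((0,1),(2,3))], (Q[0]+Q[2])/2,(Q[1]+Q[3])/2)
obs=[(t,A(97,437),(-50,25,16)),(t,A(203,497),(-50,-25,16)),(t,A(190,255),(50,25,16)),(t,A(196,365),(0,0,48)),(t,A(218,241),(40,0,140)),
 (s,B(320,522),(-50,-25,16)),(s,B(250,83),(40,0,140)),(s,B(205,350),(50,-25,16))]
def pw(p,q): c,n=np.cos(p[2]),np.sin(p[2]);return np.array([p[0]+c*q[0]-n*q[1],p[1]+n*q[0]+c*q[1],q[2]])
f=lambda p:np.concatenate([w2pix(d,pw(p,q))-u for d,u,q in obs])
r=least_squares(f,[575,40,-.5]);print(r.x,np.degrees(r.x[2]),np.round(r.fun.reshape(-1,2),1))
E
python3 fit.py
```

```text
[[552.8 115.9  10. ]
 [721.8  21.1  10. ]
 [511.   43.2  10. ]
 [680.9 -52.5  10. ]]
[[511.   39.   10. ]
 [680.3 -55.4  10. ]
 [552.8 113.5  10. ]
 [722.2  18.3  10. ]]
[np.float64(-29.285105336781577), np.float64(-29.371593757091954)] [531.85765672  79.53907894  10.        ] [701.33736085 -15.67931095  10.        ]
[np.float64(-29.150443373448507), np.float64(-29.340188046983254)] [531.91749953  76.24515788  10.        ] [701.22479915 -18.55371051  10.        ]
[ 5.87294081e+02  5.95435826e+01 -5.13622736e-01] -29.42841502752397 [[-3.7 -1.1]
 [-4.6 -2.1]
 [-0.5 -4.5]
 [-4.1 -3.1]
 [-4.6 -2. ]
 [13.6 -6.8]
 [-4.  -0.1]
 [11.9 -5.3]]
```

```bash
sed -i 's/(s,B(320,522),(-50,-25,16))/(s,B(320,522),(-50,25,16))/; s/(s,B(205,350),(50,-25,16))/(s,B(205,350),(50,25,16))/' fit.py
cat >> fit.py <<'E'
p=r.x
M=[pw(p,q) for q in [(x,y,16) for x in(-50,50) for y in(-25,25)]+[(x,y,48) for x in(-20,20) for y in(-15,15)]+[(95,0,45),(52.5,0,118.6),(40,0,140)]]
snap('top','a2.png',(175,140,265,245),5.7,M);snap('side','b2.png',(190,195,270,280),7,M)
E
python3 fit.py|tail -9; python3 -c "
import cv2,numpy as np
a=cv2.imread('pics/a2.png');b=cv2.imread('pics/b2.png');h=590
cv2.imwrite('pics/ab2.png',cv2.resize(np.hstack([a[:h,:],b[:h]]),None,fx=.74,fy=.74))"
```

```text
[np.float64(-29.150443373448507), np.float64(-29.340188046983254)] [531.91749953  76.24515788  10.        ] [701.22479915 -18.55371051  10.        ]
[ 5.80417413e+02  5.10557175e+01 -4.93245888e-01] -28.26090762171589 [[-0.   2. ]
 [-0.7  0.6]
 [ 2.4 -1.9]
 [-0.6 -0.3]
 [-1.1  0.8]
 [ 0.3 -0.6]
 [ 0.  -0.9]
 [-1.3  0.3]]
```

View pics/ab2.png

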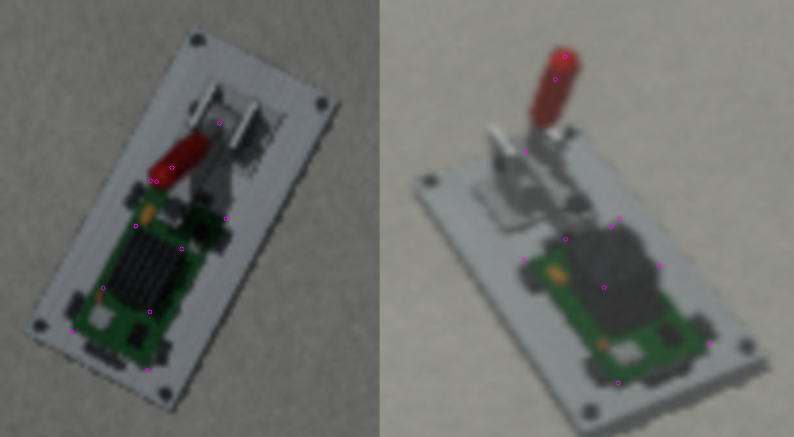

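```bash
cat >> h.py <<'E'
from scipy.spatial.transform import Rotation as Ro
P0=np.array([580.4,51.,0]);TH=np.radians(-29.25)
def bw(q,P=None,th=None):
    P=P0 if P is None else P; th=TH if th is None else th
    return P+Ro.from_euler('z',th).apply(q)
def delta(pos,yaw):  # tool down, jaw axis (tool z) along yaw (deg, mod 180)
    o=get_obs();R=Ro.from_rotvec(o['orientation']);best=None
    for k in(0,180):
        a=np.radians(yaw+k);z=np.array([np.cos(a),np.sin(a),0]);x=np.array([0,0,-1.]);y=np.cross(z,x)
        T=Ro.from_matrix(np.array([x,y,z]).T);d=(R.inv()*T).as_rotvec(degrees=True)
        if best is None or np.linalg.norm(d)<np.linalg.norm(best[1]):best=(T,d)
    w=np.asarray(pos,float)-o['ee_pos']
    print('t',o['t'],'ee',np.round(o['ee_pos'],1),'w',round(o['width'],1),'F',np.round(o['ft_force'],1))
    print('shift now-axes cm',np.round(R.inv().apply(w)/10,2),'after-turn axes',np.round(best[0].inv().apply(w)/10,2),'turn deg',np.round(best[1],2))
E
python3 - <<'E'
from h import *
print(Ro.from_rotvec(get_obs()['orientation']).as_matrix().round(3)); print(bw([5,0,200]))
delta(bw([5,0,200]),np.degrees(TH)+90)
E
```

```text
[[ 0.     0.952  0.307]
 [-0.     0.307 -0.952]
 [-1.     0.     0.   ]]
[584.76248004  48.55689379 200.        ]
t 0.6 ee [ 191.8 -594.8  222.7] w 87.8 F [-0.6 -0.5 -0.1]
shift now-axes cm [  2.27  57.14 -49.18] after-turn axes [  2.27   2.85 -75.34] turn deg [47.12  0.   -0.  ]
```

```bash
python3 -m crank '[[[0,3.8,-3.3],[0,0,0],0],[[0,3.8,-3.3],[0,0,0],0],[[0,3.8,-3.3],[0,0,0],0],[[0,3.8,-3.3],[0,0,0],0],[[0,3.8,-3.3],[0,0,0],0]]'
python3 -m crank '[[[0,3.8,-3.3],[-9,0,0],0],[[0,0,0],[-10,0,0],0],[[0,0,0],[-10,0,0],0],[[0,0,0],[-10,0,0],0],[[0,0,0],[-10,0,0],0]]'
python3 - <<'E'
from h import *
print(get_obs()['qpos']);delta(bw([5,0,200]),np.degrees(TH)+90)
E
```

```text
t: 1.23
ee_pos: [322.7, -378.2, 222.9]
orientation: [0.977, 1.34, -0.977]
ft_force: [0.8, 0.5, -0.6]
width: 41.4
t: 1.85
ee_pos: [348.1, -336.4, 222.9]
orientation: [0.312, 1.548, -0.312]
ft_force: [0.1, 0.3, 0.2]
width: 0.4
[-7.92875989e-01  2.15182093e-01  1.93410847e+00  2.19854914e-05
  9.91906342e-01 -3.95051022e-01]
t 1.85 ee [ 348.1 -336.4  222.9] w 0.4 F [0.1 0.3 0.2]
shift now-axes cm [ 2.28 44.66  6.9 ] after-turn axes [ 2.29 -1.83 45.15] turn deg [-8.354e+01  1.000e-02  2.000e-02]
```

```bash
python3 -m crank '[[[0,4.96,0.77],[0,0,0],0],[[0,4.96,0.77],[0,0,0],0],[[0,4.96,0.77],[0,0,0],0],[[0,4.96,0.77],[0,0,0],0],[[0,4.96,0.77],[0,0,0],0]]'
python3 -m crank '[[[0,4.96,0.77],[0,0,0],0],[[0,4.96,0.77],[0,0,0],0],[[0,4.96,0.77],[0,0,0],0],[[0,4.96,0.77],[0,0,0],0],[[0,0,0],[-10,0,0],0]]'
python3 -m crank '[[[0,0,0],[-10,0,0],0],[[0,0,0],[-10,0,0],0],[[0,0,0],[-10,0,0],0],[[0,0,0],[-10,0,0],0],[[0,0,0],[-10,0,0],0]]'
python3 -m crank '[[[0,0,0],[-10,0,0],0],[[0,0,0],[-10,0,0],0],[[0,0,0],[-3.5,0,0],0],[[0,0,0],[0,0,0],0]]'
python3 - <<'E'
from h import *
print(get_obs()['qpos']);delta(bw([5,0,128]),np.degrees(TH)+90)
snap('wrist','w1.png');snap('side','s1.png',(160,120,320,280),3.6,[bw([40,0,140]),bw([52.5,0,118.6])])
E
```

```text
t: 2.48
ee_pos: [481.7, -122.1, 223.0]
orientation: [0.317, 1.547, -0.317]
ft_force: [1.3, -1.3, 0.8]
width: 0.8
t: 3.1
ee_pos: [588.8, 49.7, 222.7]
orientation: [0.175, 1.562, -0.174]
ft_force: [-0.1, -0.2, -0.4]
width: 0.2
t: 3.72
ee_pos: [587.1, 46.8, 222.7]
orientation: [-0.508, 1.51, 0.508]
ft_force: [0.1, -0.3, 0.6]
width: 0.6
t: 4.22
ee_pos: [587.2, 46.8, 222.7]
orientation: [-0.82, 1.411, 0.82]
ft_force: [0.4, -0.6, 0.8]
width: 0.7
[ 5.93715783e-02  3.70605834e-01  1.71159128e+00  1.65963974e-05
  1.05927967e+00 -9.93514046e-01]
t 4.225 ee [587.2  46.8 222.7] w 0.7 F [ 0.4 -0.6  0.8]
shift now-axes cm [9.47 0.3  0.03] after-turn axes [9.47 0.29 0.03] turn deg [-0.42  0.    0.01]
```

View pics/w1.png

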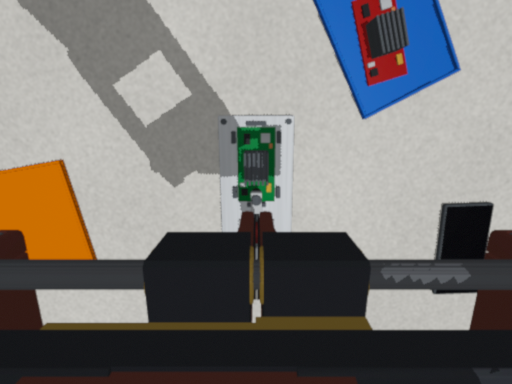

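View pics/s1.png

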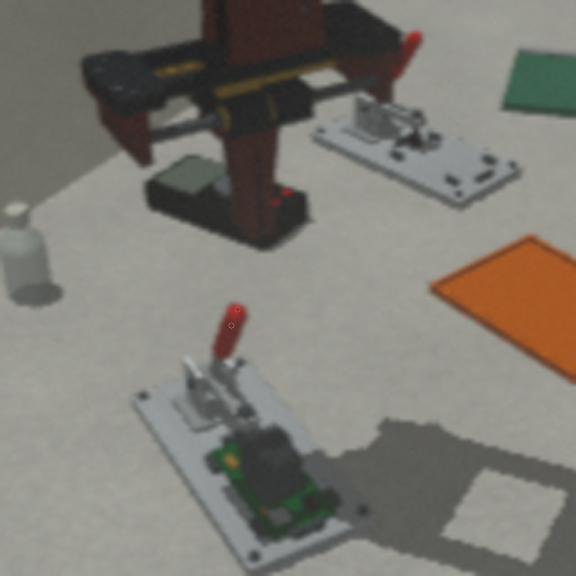

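The wrist picture shows the fixture centred on the finger seam (column 256), with the board centre near (256,164). The fit holds, so I'll go down behind the handle tip and push.

```bash
python3 -m crank '[[[0,0.5,0],[0,0,0],0],[[4.7,0,0],[0,0,0],0],[[4.7,0,0],[0,0,0],0],[[0,0,0],[0,0,0],0]]'
python3 -m crank '[[[0,-1.5,0],[0,0,0],0],[[0,-1.5,0],[0,0,0],0],[[0,-1.5,0],[0,0,0],0]]'
python3 - <<'E'
from h import *
delta(bw([98,0,128]),np.degrees(TH)+90)
snap('side','s2.png',(160,120,320,280),3.6)
E
```

```text
t: 4.82
ee_pos: [579.9, 49.3, 125.7]
orientation: [-0.818, 1.417, 0.824]
ft_force: [-0.3, 0.8, 0.4]
width: 0.5
t: 5.2
ee_pos: [623.8, 26.4, 130.4]
orientation: [-0.821, 1.408, 0.819]
ft_force: [-1.8, 1.2, 1.1]
width: 0.6
t 5.2 ee [623.8  26.4 130.4] w 0.6 F [-1.8  1.2  1.1]
shift now-axes cm [ 0.25 -4.81  0.06] after-turn axes [ 0.24 -4.81  0.02] turn deg [-0.41  0.08  0.11]
```

View pics/s2.png

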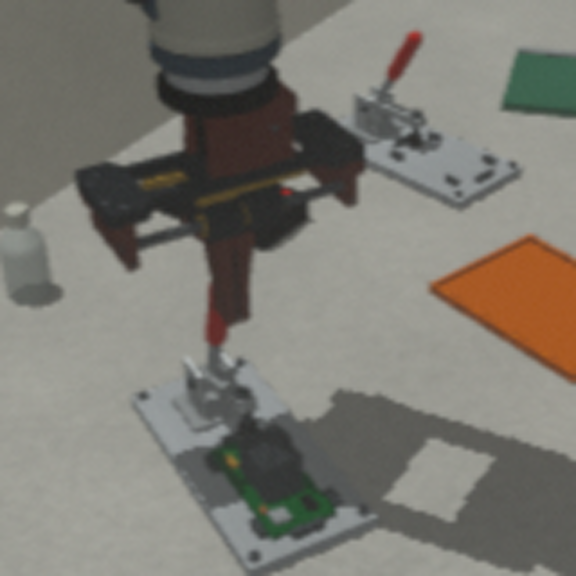

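The fingers press on the handle near (215,320) with about 2 N, and it is coming up. I'll carry on.

```bash
python3 -m crank '[[[0,-1.5,0],[0,0,0],0],[[0,-1.5,0],[0,0,0],0],[[0,-1.5,0],[0,0,0],0],[[0,-0.5,0],[0,0,0],0]]'
python3 - <<'E'
from h import *
delta(bw([98,0,128]),np.degrees(TH)+90)
snap('side','s3.png',(160,120,320,280),3.6)
E
```

```text
t: 5.75
ee_pos: [666.5, 1.6, 128.5]
orientation: [-0.82, 1.41, 0.82]
ft_force: [-0.6, -1.0, 0.5]
width: 0.6
t 5.75 ee [666.5   1.6 128.5] w 0.6 F [-0.6 -1.   0.5]
shift now-axes cm [0.05 0.13 0.1 ] after-turn axes [0.05 0.13 0.1 ] turn deg [-0.41  0.01  0.04]
```

View pics/s3.png

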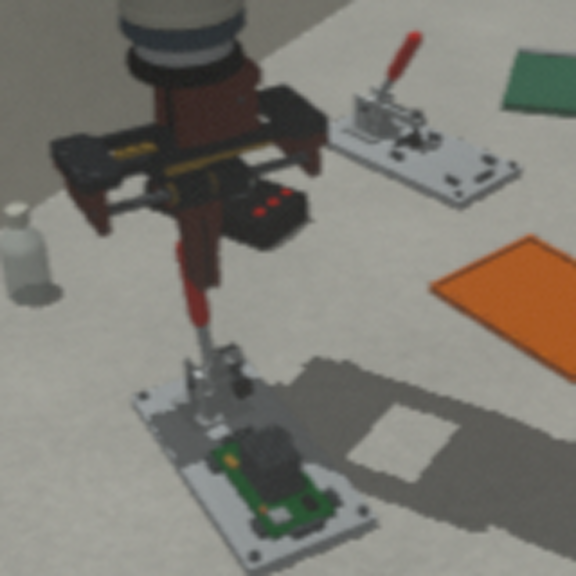

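The handle is past vertical at (190,285) and the bar is up at (240,385). I'll push a little more, then pause and check.

```bash
python3 -m crank '[[[0,-1.2,0],[0,0,0],0],[[0,0,0],[0,0,0],0],[[-2,0,0],[0,0,0],0],[[-2,0,0],[0,0,0],0],[[0,0,0],[0,0,0],0]]'
python3 - <<'E'
from h import *
delta(bw([98,0,128]),np.degrees(TH)+90)
snap('side','s4.png',(160,120,320,280),3.6)
E
```

```text
t: 6.42
ee_pos: [677.4, -3.5, 172.0]
orientation: [-0.822, 1.406, 0.818]
ft_force: [-0.6, -0.2, 0.2]
width: 0.5
t 6.425 ee [677.4  -3.5 172. ] w 0.5 F [-0.6 -0.2  0.2]
shift now-axes cm [ 4.4   1.35 -0.  ] after-turn axes [4.4  1.33 0.02] turn deg [-0.37  0.14  0.27]
```

View pics/s4.png

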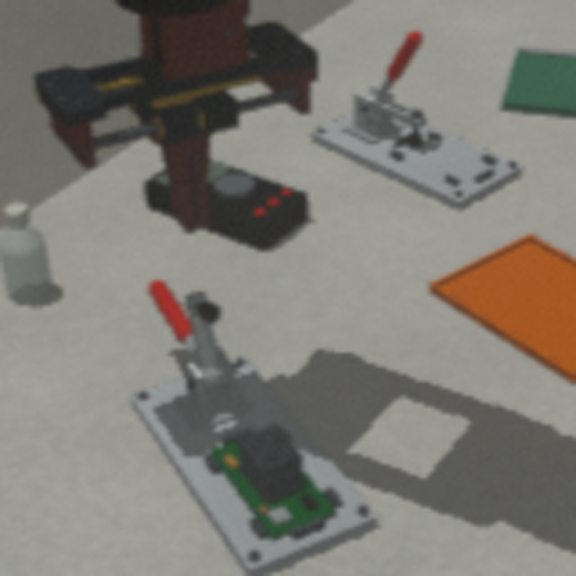

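The clamp is open, with the handle at (170,310) swung past and the bar at (205,310), and the board has not moved. Next I'll go above the board.

```bash
python3 -m crank '[[[0,3.5,0],[0,0,0],6],[[0,3.5,0],[0,0,0],6],[[0,4.2,0],[0,0,0],6],[[0,0,0],[0,0,0],6],[[0,0,0],[0,0,0],6]]'
python3 - <<'E'
from h import *
delta(bw([0,0,100]),np.degrees(TH)+90)
M=[bw(q) for q in [(x,y,16) for x in(-50,50) for y in(-25,25)]+[(x,y,48) for x in(-20,20) for y in(-15,15)]]
snap('wrist','w5.png',(190,100,330,240),4.2,M);snap('side','s5.png',(160,120,320,280),3.6)
E
```

```text
t: 7.1
ee_pos: [579.2, 51.7, 168.9]
orientation: [-0.821, 1.41, 0.82]
ft_force: [0.1, -0.1, 0.1]
width: 47.1
t 7.1 ee [579.2  51.7 168.9] w 47.1 F [ 0.1 -0.1  0.1]
shift now-axes cm [ 6.89 -0.14 -0.  ] after-turn axes [ 6.89 -0.14 -0.  ] turn deg [-0.36  0.02  0.05]
```

View pics/w5.png

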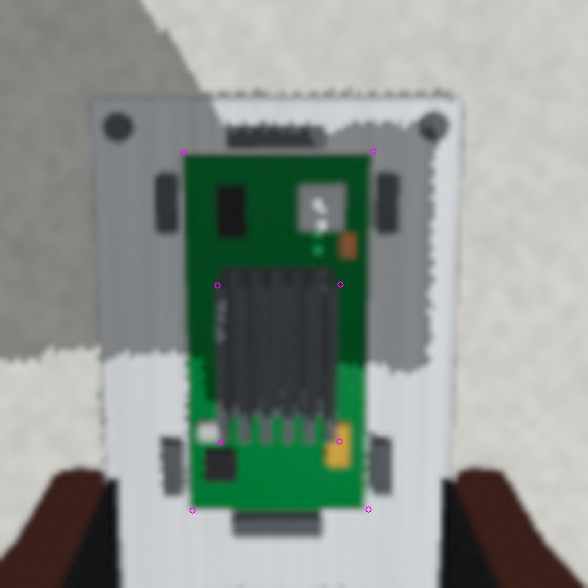

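View pics/s5.png

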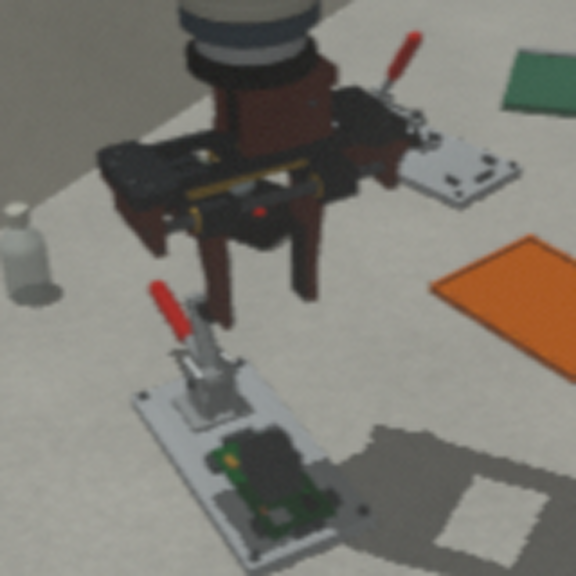

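The predicted corners lie on the board to within about 1 mm. I'll descend to a TCP height of 23 mm.

```bash
python3 -m crank '[[[4,-0.14,0],[-0.4,0,0],6],[[4,0,0],[0,0,0],6],[[3,0,0],[0,0,0],6],[[0,0,0],[0,0,0],6]]'
python3 - <<'E'
from h import *
delta(bw([0,0,23]),np.degrees(TH)+90)
M=[bw(q) for q in [(x,y,16) for x in(-50,50) for y in(-25,25)]+[(x,y,48) for x in(-20,20) for y in(-15,15)]]
snap('wrist','w6.png',(100,50,412,284),2.4,M)
E
```

```text
t: 7.7
ee_pos: [578.5, 50.5, 56.4]
orientation: [-0.824, 1.413, 0.827]
ft_force: [-0.3, 0.1, -0.5]
width: 59.9
t 7.7 ee [578.5  50.5  56.4] w 59.9 F [-0.3  0.1 -0.5]
shift now-axes cm [ 3.33 -0.15  0.14] after-turn axes [ 3.34 -0.14  0.14] turn deg [-0.03 -0.14 -0.22]
```

View pics/w6.png

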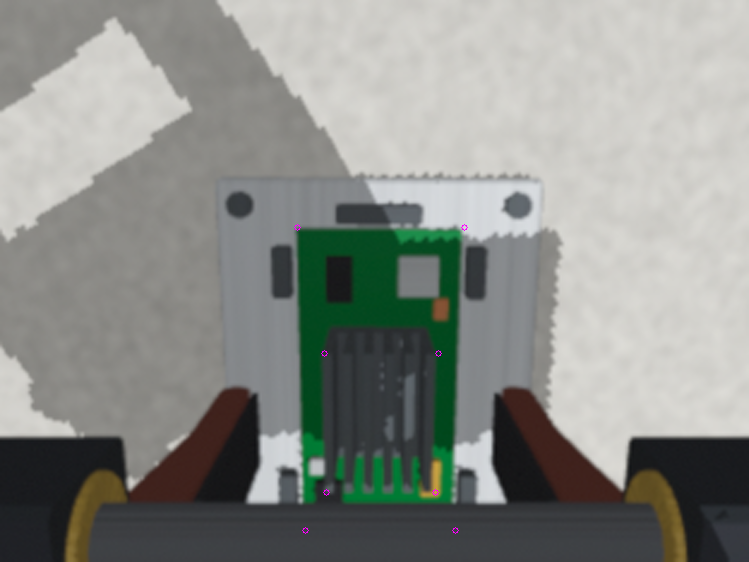

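The heat sink at (379,420) is centred between the fingers. I'll go down, close and lift a little.

```bash
python3 -m crank '[[[2,-0.15,0.1],[0,0,0],6],[[1.3,0,0],[0,0,0],6],[[0,0,0],[0,0,0],6]]'
python3 -m crank '[[[0,0,0],[0,0,0],2],[[0,0,0],[0,0,0],2],[[0,0,0],[0,0,0],2],[[0,0,0],[0,0,0],2],[[0,0,0],[0,0,0],2]]'
```

```text
t: 8.12
ee_pos: [580.7, 51.1, 24.7]
orientation: [-0.825, 1.41, 0.827]
ft_force: [-0.2, -0.7, 1.4]
width: 60.2
t: 8.75
ee_pos: [581.6, 51.2, 26.1]
orientation: [-0.826, 1.408, 0.825]
ft_force: [-1.1, -1.1, 4.4]
width: 29.9
```

```bash
python3 -m crank '[[[-1,0,0],[0,0,0],2],[[-1.5,0,0],[0,0,0],2],[[-2,0,0],[0,0,0],2],[[-3,0,0],[0,0,0],2],[[0,0,0],[0,0,0],2]]'
python3 - <<'E'
from h import *
delta([502,-268,100],np.degrees(TH)+90);print(get_obs()['qpos'])
snap('side','s7.png',(160,120,320,280),3.6); snap('wrist','w7.png')
E
```

```text
t: 9.38
ee_pos: [583.5, 51.4, 103.9]
orientation: [-0.827, 1.403, 0.823]
ft_force: [-0.6, 0.6, -0.9]
width: 29.6
t 9.375 ee [583.5  51.4 103.9] w 29.6 F [-0.6  0.6 -0.9]
shift now-axes cm [  0.33  -8.48 -31.86] after-turn axes [  0.39  -8.49 -31.85] turn deg [0.02 0.18 0.28]
[ 6.75470005e-02  5.22962417e-01  1.79607985e+00  5.86704395e-05
  8.16741047e-01 -9.93088195e-01]
```

View pics/s7.png

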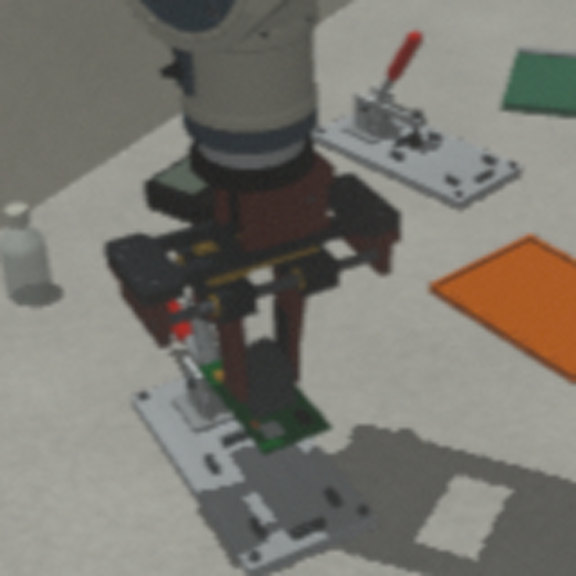

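View pics/w7.png

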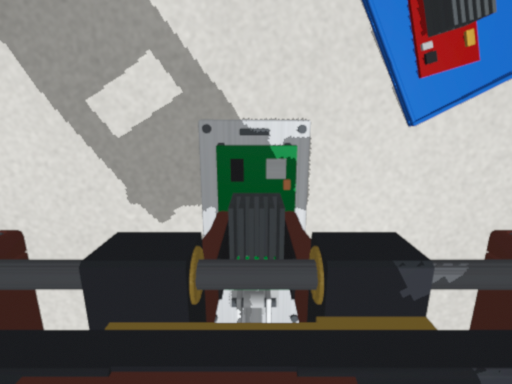

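The board is held level and clear of the nest. I'll raise it further and carry it to the orange tray.

```bash
python3 -m crank '[[[-3,0,0],[0,0,0],2],[[-2,-0.6,-2.2],[0,0,0],2],[[0,-1.1,-4],[0,0,0],2],[[0,-1.1,-4],[0,0,0],2],[[0,-1.1,-4],[0,0,0],2]]'
python3 -m crank '[[[0,-1.1,-4],[0,0,0],2],[[0,-1.1,-4],[0,0,0],2],[[0,-1.1,-4],[0,0,0],2],[[0,-1,-3.6],[0,0,0],2],[[0,-0.6,-2.1],[0,0,0],2]]'
python3 -m crank '[[[0,0,0],[-4.4,0,0],2],[[0,0,0],[-4.4,0,0],2],[[0,0,0],[0,0,0],2]]'
python3 - <<'E'
from h import *
delta([502,-268,60],-20.5+90);print(get_obs()['qpos'])
snap('wrist','w8.png');snap('side','s8.png',(240,100,400,260),3.6)
E
```

```text
t: 10.1
ee_pos: [545.0, -92.7, 149.6]
orientation: [-0.825, 1.41, 0.827]
ft_force: [0.2, 0.1, -1.0]
width: 29.5
t: 10.72
ee_pos: [501.4, -271.3, 149.6]
orientation: [-0.823, 1.41, 0.826]
ft_force: [1.1, 0.0, -1.4]
width: 29.7
t: 11.1
ee_pos: [502.2, -269.7, 150.0]
orientation: [-0.941, 1.358, 0.943]
ft_force: [0.0, 0.6, -1.7]
width: 29.8
t 11.1 ee [ 502.2 -269.7  150. ] w 29.8 F [ 0.   0.6 -1.7]
shift now-axes cm [9.   0.07 0.15] after-turn axes [9.   0.08 0.15] turn deg [ 0.04  0.02 -0.07]
[-5.13758753e-01  4.38491640e-01  1.80439374e+00  2.25813171e-04
  8.99947928e-01 -1.72752245e+00]
```

View pics/w8.png

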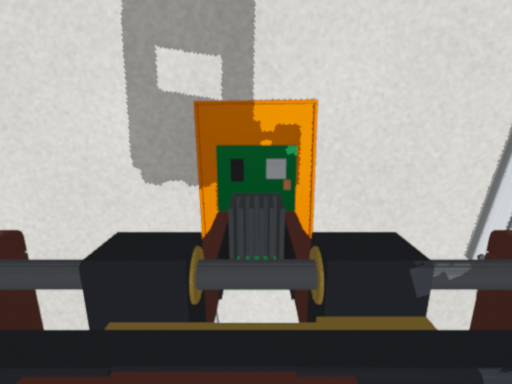

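View pics/s8.png

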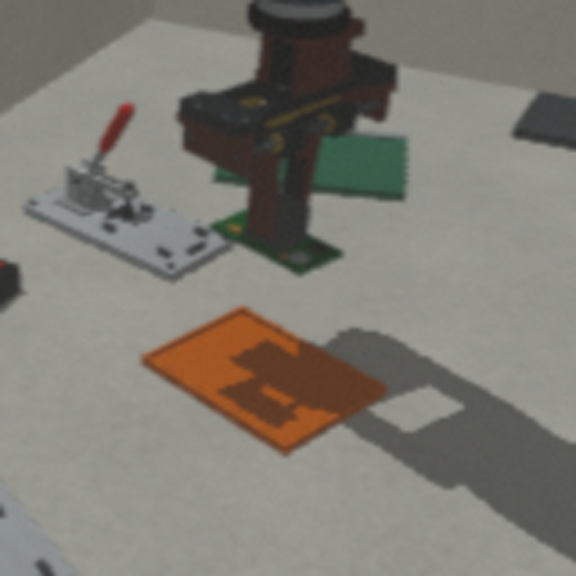

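The board is centred over the orange tray and aligned with it. I'll lower it, slowly at the end.

```bash
python3 -m crank '[[[3,0.1,0.15],[0,0,0],2],[[4,0,0],[0,0,0],2],[[3,0,0],[0,0,0],2],[[1.5,0,0],[0,0,0],2],[[0,0,0],[0,0,0],2]]'
python3 -m crank '[[[0.5,0,0],[0,0,0],2],[[0.4,0,0],[0,0,0],2],[[0,0,0],[0,0,0],2],[[0,0,0],[0,0,0],2]]'
```

```text
t: 11.82
ee_pos: [501.6, -268.0, 34.9]
orientation: [-0.941, 1.358, 0.944]
ft_force: [0.0, 0.8, -1.5]
width: 29.7
t: 12.32
ee_pos: [502.2, -268.5, 27.0]
orientation: [-0.943, 1.357, 0.942]
ft_force: [-0.7, 0.2, -1.2]
width: 29.8
```

```bash
python3 -m crank '[[[0.3,0,0],[0,0,0],2],[[0.2,0,0],[0,0,0],2],[[0,0,0],[0,0,0],2],[[0,0,0],[0,0,0],2]]'
python3 -m crank '[[[0.2,0,0],[0,0,0],2],[[0,0,0],[0,0,0],2],[[0,0,0],[0,0,0],2]]'
python3 -m crank '[[[0.2,0,0],[0,0,0],2],[[0,0,0],[0,0,0],2],[[0,0,0],[0,0,0],2]]'
```

```text
t: 12.82
ee_pos: [502.0, -268.4, 21.6]
orientation: [-0.942, 1.357, 0.943]
ft_force: [0.5, 0.0, -0.9]
width: 29.9
t: 13.2
ee_pos: [502.0, -268.4, 19.6]
orientation: [-0.943, 1.357, 0.943]
ft_force: [-0.0, -0.9, -1.3]
width: 29.7
t: 13.58
ee_pos: [502.2, -268.5, 18.1]
orientation: [-0.943, 1.357, 0.942]
ft_force: [-1.3, 0.5, 5.6]
width: 29.5
```

Contact: the vertical force went from −1.3 to +5.6 N. I'll release gently and check.

```bash
python3 -m crank '[[[0,0,0],[0,0,0],3.5],[[0,0,0],[0,0,0],4.5],[[0,0,0],[0,0,0],6],[[0,0,0],[0,0,0],6],[[0,0,0],[0,0,0],6]]'
python3 -m crank '[[[-1,0,0],[0,0,0],6],[[-3,0,0],[0,0,0],6],[[-5,0,0],[0,0,0],6],[[-5,0,0],[0,0,0],6],[[0,0,0],[0,0,0],6]]'
python3 - <<'E'
from h import *
M=[bw(q,np.array([502,-268,0]),np.radians(-20.5)) for q in [(x,y,8) for x in(-50,50) for y in(-25,25)]]
snap('wrist','w9.png',None,1,M);snap('side','s9.png',(180,120,380,270),3.6)
E
```

```text
t: 14.2
ee_pos: [502.0, -268.4, 17.6]
orientation: [-0.942, 1.357, 0.943]
ft_force: [-0.6, -0.2, 0.4]
width: 60.3
t: 14.82
ee_pos: [504.5, -269.8, 162.5]
orientation: [-0.948, 1.353, 0.936]
ft_force: [0.5, -0.9, -0.0]
width: 59.9
```

View pics/w9.png

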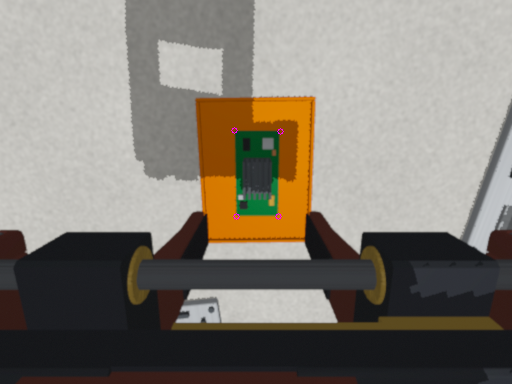

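View pics/s9.png

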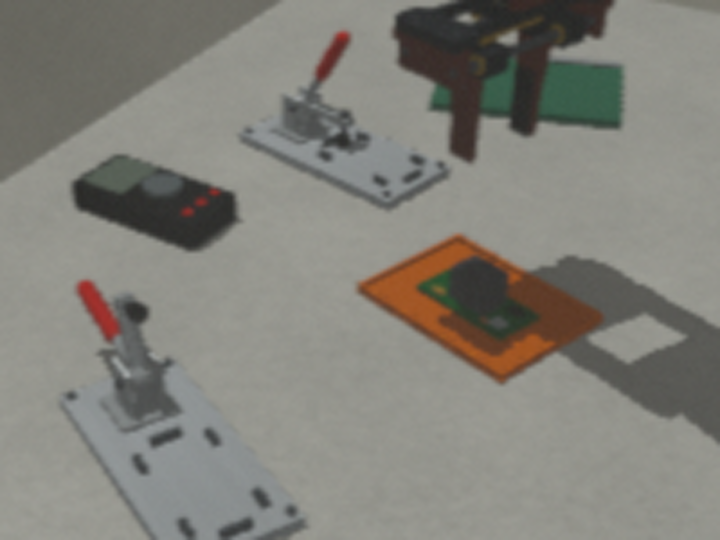

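The board lies flat in the tray on its predicted corners, which run from (235,131) to (279,216). I'll check the clamp angle by projecting the handle tip.

```bash
python3 - <<'E'
from h import *
M=[bw([95+110*np.cos(2.094-p),0,45+110*np.sin(2.094-p)]) for p in(1.3,1.5,1.7,1.9)]
d=snap('side','s10.png',(190,170,270,250),6,M);print([w2pix(d,m).round(1) for m in M])
snap('top','t10.png',(175,110,265,245),4.4,M)
print(get_obs()['ft_force'],get_obs()['qvel'])
E
```

```text
[array([204.6, 186.2]), array([203.1, 189. ]), array([202.3, 193. ]), array([202.1, 198. ])]
[-0.35293202  0.38327285  0.70443078] [0.00131124 0.01506571 0.00281784 0.00044199 0.00042915 0.00234381]
```

View pics/s10.png

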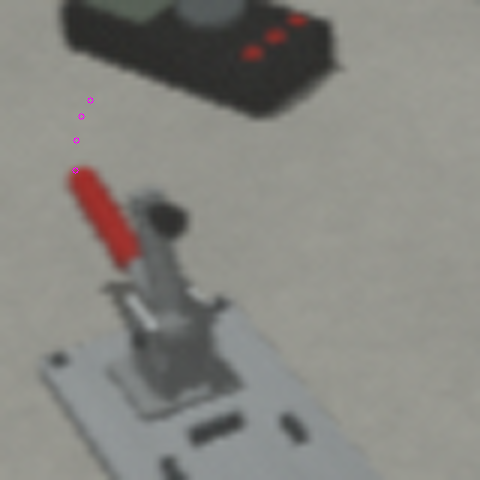

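View pics/t10.png

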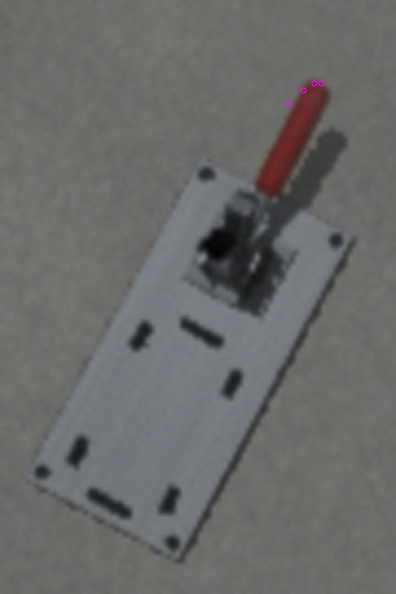

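The handle tip sits on the 1.9 rad mark in both pictures, so the clamp is at its open stop. I'll hand in the job.

```bash
python3 -m crank '[[[0,0,0],[0,0,0],6],[[0,0,0],[0,0,0],6]]'; python3 -c "
from workcell import *
print(close_job())"
```

```text
t: 15.28
ee_pos: [501.6, -268.1, 156.7]
orientation: [-0.941, 1.358, 0.944]
ft_force: [-0.0, 1.0, -0.4]
width: 59.7
the job is handed in; nothing more can be done
None
```

The job is done and handed in at about 15 s; the hand-in gives no verdict.

- **Clamp:** I pushed the handle of the clamp holding the green board over centre with closed fingers, and it swung open by itself. The final side and top pictures put the handle tip at about 1.9 rad, its open stop. The board had not visibly moved before I lifted it.
- **Board:** I gripped it across the heat sink (29.9 mm), lifted it straight up and lowered it into the orange tray in 2 mm steps at the end. I released it only after the vertical force rose to +5.6 N on contact. The last wrist and side pictures show it flat, heat sink up, within a few mm of the tray's centre.
- **Robot:** it finished about 140 mm above the board, touching nothing, with force readings at noise level.

No check failed or disagreed. One oddity: while the fingers closed on the heat sink, the tool rose about 1.4 mm and the upward force reached 4.4 N. The grip and lift went normally after that.

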